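# Gather the vials in the red corner of the tray

### The job

Take the brown dropper bottle out of the blue vial tray and stand it upright on the bench, without tipping it over. Then pick the tray up by its handle and tilt it, red corner lowest, until all three vials have slid together into the red corner, huddled within 10 cm of it. Finish while holding the tray like that: in the gripper, clear of the bench, plainly tilted and still, with the vials gathered in the corner; leave the timer, the tape roll and the other bottle where they are.

Things in the scene. Friction and masses are not known exactly. Their poses are not given: they have to be found in the camera images.
- tray: loose blue open tray, 200 x 150 x 43 mm (x, y, height), 0.28 to 0.46 kg empty, walls 4 mm, floor 6 mm thick. Origin: centre of its underside; x along its length, y along its width, z up. Its handle is rigid: steel straps outside the middle of the two long walls (y = +-77 mm) carry a bar along tray y, above x = 0. The corner at -x, +y is red (outside, rim, patch on the floor)
- tray_grip (a point): middle of the black grip sleeve of the tray's handle, 96 mm above the tray's underside; the sleeve is 16 mm thick along tray x, 90 mm long along tray y, 22 mm high. Pinch it from above across its 16 mm. Axes as the tray's
- red_corner (a point): the inside corner of the tray at its red corner, on the floor where the two walls meet (tray frame: -96, +71, +6 mm)
- foot_red (a point): outer bottom corner of the tray at the red corner (tray frame: -100, +75, 0 mm)
- foot_b (a point): outer bottom corner of the tray at -100, -75, 0 mm
- foot_c (a point): outer bottom corner of the tray at +100, -75, 0 mm
- foot_d (a point): outer bottom corner of the tray at +100, +75, 0 mm
- bottle: brown dropper bottle with a white cap that stands loose in the tray, in one of its four quarters, 40 to 85 g; round body 30 mm across and 60 mm high, then the cap, 18 mm across, up to 88 mm. Origin: centre of its underside; z up along its axis. It may stand up to 2 degrees off true. Grasp it across the body from above, fingers closing along the tray's y so that they pass beside the handle
- vial0: white plastic vial lying loose on the tray's floor, one of three alike: 44 mm long (its x), 15 mm thick, 12 g. Origin: the middle of its length, on its underside. It slides rather than rolls, with a friction of 0.17 to 0.23 on the tray, so it starts to slide at about 13 degrees and slides along a wall into the corner at about 30 degrees of tilt
- vial1: white plastic vial lying loose on the tray's floor, one of three alike: 44 mm long (its x), 15 mm thick, 12 g. Origin: the middle of its length, on its underside. It slides rather than rolls, with a friction of 0.17 to 0.23 on the tray, so it starts to slide at about 13 degrees and slides along a wall into the corner at about 30 degrees of tilt
- vial2: white plastic vial lying loose on the tray's floor, one of three alike: 44 mm long (its x), 15 mm thick, 12 g. Origin: the middle of its length, on its underside. It slides rather than rolls, with a friction of 0.17 to 0.23 on the tray, so it starts to slide at about 13 degrees and slides along a wall into the corner at about 30 degrees of tilt
- bench_timer: light grey bench timer, 64 x 64 x 20 mm, loose, at the back right; leave alone. Origin: centre of its underside
- tape: orange tape roll lying flat, 58 mm across, 19 mm high, loose, at the back; leave alone. Origin: centre of its underside
- saline: white dropper bottle with a red cap, 32 mm across, 88 mm high, loose, at the right back (not the one to move). Origin: centre of its underside
- tuberack: blue tube rack, 78 x 129 x 65 mm, fixed, at the right; the bench between it and the tray is free. Origin: centre of its underside
Not all that is in view belongs to the job. What is shaped like the saline but pink or purple is not meant.

How it is judged:
By the outcome, as a careful person would: the job done as asked, in the order asked, and still so for the second after the job is handed in, while the arm keeps its last pose, push and grip.
It also fails if it takes over 61 s, if anything falls off the work surface, if the arm or the gripper's body presses on something with over 40 N, if the wrist force passes 120 N, or if a joint passes its speed limit or range.

### The arm

A 7-joint arm with a two-finger parallel gripper is mounted at the origin on a cart in front of the work surface, level with it; the furniture and walls round the work are solid. World frame = base frame: x ahead of the robot, y to its left, z up, the work surface at z = 0. Lengths are in m, angles in rad, forces in N, time in s.
With the tool pointing down it reaches from about 0.425 to 0.925 m from the base axis. Payload 6.8 kg.
Tool frame: the origin (TCP) lies at the very end of the fingers, on their centre line; the grasp point (between the pads) lies 19 mm behind it; z points along the fingers, y is the line along which they close (so a half turn about z gives the same grasp; the last joint's range is limited). The gripper opens to 85 mm and grips with 20 to 120 N. Pads are 22 mm wide; open, the fingers measure 114 mm over their backs; the gripper's body (76 mm by 85 mm) begins 54 mm behind the grasp point. The pads swing forward as they close: fully open they stand 13 mm farther back than shut.
Start: joints at [1.053, 0.477, 0.022, 1.555, -0.011, 1.109, -0.083], TCP at [0.269, -0.619, 0.231] pointing down, gripper open.
Joint ranges: [-2.96, 2.96], [-0.34, 2.1], [-1.41, 1.46], [0.24, 2.44], [-1.37, 4.51], [0.17, 1.92], [-2.96, 2.96]. Speed limits (rad/s): [2.39, 2.39, 3.14, 3.14, 3.14, 3.14, 3.14].

### API

Orientations are given as a unit quaternion [w, x, y, z].
In Python, from station import bot gives the robot as it stands. The module is installed in compiled form; this text tells all that it offers.
- The arm moves only by the shell command python3 -m jog 'ROWS' [OPENING] [FORCE]. ROWS is JSON, a list of rows, each a list of 4 numbers: the shift along the tool's x, y, z in cm, then the turn about the tool's z in rad. In form: [[x, y, z, spin], ...]. A call has 1 to 20 rows; each row is the pose to reach, as a shift and turn from the pose commanded when the call began, along the tool's axes at that moment; what a row does not reach only later rows make up. A row lasts 1/12 s, in which the tool goes at most 41.7 mm and 7.16 degrees, less where a joint would pass 70% of its speed; a pose out of reach is approached as far as the arm can. A call with a gripper value outside its range is refused whole. OPENING is the closure, from -1 (fully open) to 1 (shut), set as the call begins (- or left out, the last holds). The fingers move at their own pace and stop on an object; FORCE is the grip in N (left out, the last holds). Time passes only in rows, so rows that repeat a pose let the fingers close. It gives the time, the measured TCP pose, the force, the opening and the grip force at its end, in the units of the state.
- bot.get_obs(): the state, without advancing time (a new reading comes with each control period).
- bot.read_camera(name): name is "side" or "top"; returns a dict with "pixels" (480x640x3 uint8, red, green, blue), "depth" (480x640 float32, m along the optical axis (not along the pixel's ray), 0 where there is no reading), "fovy" (degrees; the focal length in pixels is half the picture's height over the tangent of half this angle, whatever the lens; pixels are square), "cx", "cy" (the principal point, pixels), "distortion" ([k1, k2, p1, p2, k3] as OpenCV has them; the pictures are not rectified), "pose" (4x4, takes a point from camera to world coordinates). Camera axes: x right, y down, z forward; pixel columns grow to the right and rows downward; lengths in m; the calibration is good to about 2 mm. A picture is of the moment at which its call begins.
- bot.hand_in(): hands the job in; it is judged then, once.
The state is a dict: "t": time; "q": joint angles; "joint_vel": joint speeds; "joint_torque": joint torques, N m; "eef_pos": TCP position; "tool_rot": TCP orientation; "contact_force": force on the tool from outside, world axes, zero at the start; "torque": the same for the moment, N m; "gripper_width": opening from 0.0 (shut) to 1.0 (fully open); "grasp_force": force on a finger pad.
Only numpy, scipy, OpenCV 4.12 (cv2) and the standard library are available. Lean on these libraries where they do the work, as an engineer would, in place of code of your own. Each camera call takes 0.05 s, during which the arm holds its last target. There are 200 camera calls.

## Working session

There is one attempt and no reset: what is moved stays moved. The work goes in short steps, Python scripts to look and compute and a shell command to move; the robot and the scene stay as the last step left them, time stands still between calls to the robot, and variables do not carry over. Pictures are saved under pics/ and viewed, at most 10 in all, crops included, and the job is handed in when it is done.

```bash
mkdir -p pics; ls
cat > h.py <<'E'
import numpy as np,cv2
from station import bot
from scipy.spatial.transform import Rotation as R
def cam(n):
    c=bot.read_camera(n); f=240/np.tan(np.radians(c['fovy'])/2)
    c['K']=np.array([[f,0,c['cx']],[0,f,c['cy']],[0,0,1.]]);c['D']=np.array(c['distortion'],float);c['pose']=np.array(c['pose']);return c
def save(c,fn): cv2.imwrite(fn,c['pixels'][:,:,::-1])
def rays(c,uv):
    p=cv2.undistortPoints(np.array(uv,float).reshape(-1,1,2),c['K'],c['D'])[:,0]
    d=np.c_[p,np.ones(len(p))]@c['pose'][:3,:3].T
    return c['pose'][:3,3],d
def plane(c,uv,z):
    o,d=rays(c,uv); return o+d*((z-o[2])/d[:,2])[:,None]
def deproj(c,uv):
    o,d=rays(c,uv); uv=np.array(uv,int).reshape(-1,2); return o+d*c['depth'][uv[:,1],uv[:,0]][:,None]
def cloud(c):
    v,u=np.mgrid[:480,:640]; uv=np.c_[u.ravel(),v.ravel()]
    return deproj(c,uv).reshape(480,640,3)
def tool():
    s=bot.get_obs(); q=s['tool_rot']; return np.array(s['eef_pos']),R.from_quat([q[1],q[2],q[3],q[0]]).as_matrix(),s
E
python3 - <<'E'
from h import *
p,r,s=tool();print(p,r.round(3),s['t'],s['gripper_width'])
for n in('side','top'):
    c=cam(n);save(c,f'pics/{n}0.png');print(n,c['pose'].round(3),c['fovy'],c['D'],(c['depth']>0).mean())
E
```

```text
pics
[ 0.26870451 -0.61853628  0.23029214] [[ 0.917  0.398 -0.001]
 [ 0.398 -0.917  0.002]
 [-0.    -0.002 -1.   ]] 0.0 0.9976535610663628
side [[-0.99  -0.095  0.107  0.479]
 [-0.143  0.673 -0.725  0.654]
 [-0.004 -0.733 -0.68   0.784]
 [ 0.     0.     0.     1.   ]] 48.17924367856214 [-0.12313156  0.          0.          0.          0.        ] 0.9961165364583333
top [[ 0.005 -0.997  0.071  0.546]
 [-1.    -0.007 -0.025 -0.107]
 [ 0.025 -0.071 -0.997  1.059]
 [ 0.     0.     0.     1.   ]] 48.45756938826975 [-0.04168787  0.          0.          0.          0.        ] 0.9958072916666667
```

View pics/top0.png

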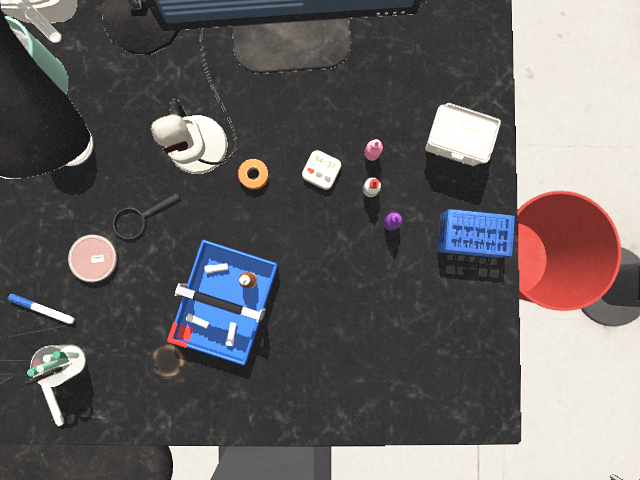

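View pics/side0.png

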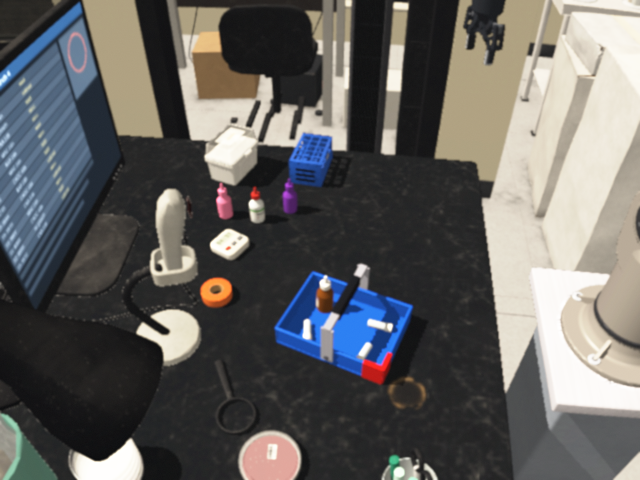

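The top view shows the tray at about (222,302), with the red corner at (180,335), the bottle cap at (247,281), and vials at (216,268), (197,321) and (231,333). The side view shows the same layout from +y, with the bottle at (325,295). The moves offer no tilt command, so I'll measure and also test how the arm behaves at the edge of its reach.

```bash
cat > meas.py <<'E'
from h import *
def masks(c):
    h=cv2.cvtColor(c['pixels'],cv2.COLOR_RGB2HSV);return h
def tray(ct):
    h=masks(ct);P=cloud(ct)
    blue=((h[...,0]>100)&(h[...,0]<125)&(h[...,1]>150)&(h[...,2]>60))
    red=((h[...,0]<8)|(h[...,0]>172))&(h[...,1]>150)&(h[...,2]>80)
    roi=(P[...,1]>-.25)&(P[...,1]<.4)&(P[...,0]<.8)&(P[...,0]>.3)
    m=(blue|red)&roi&(P[...,2]>.035)&(P[...,2]<.06)
    return P,blue&roi,red&roi,m
if __name__=='__main__':
    ct=cam('top');cs=cam('side')
    P,b,r,m=tray(ct)
    ys,xs=np.nonzero(m);pts=plane(ct,np.c_[xs,ys],.043)
    rect=cv2.minAreaRect((pts[:,:2]*1000).astype(np.float32));print('rim z',np.median(P[m][:,2]),'rect',rect)
    print(cv2.boxPoints(rect))
    print('red',plane(ct,np.c_[np.nonzero(r)[::-1]],.03).mean(0))
    # handle and bottle across two views by depth clouds
    for n,c in(('top',ct),('side',cs)):
        Q=cloud(c);h=masks(c)
        roi=(Q[...,1]>-.1)&(Q[...,1]<.25)&(Q[...,0]<.65)&(Q[...,0]>.3)
        bar=roi&(Q[...,2]>.085)&(h[...,2]<70)
        br=roi&(Q[...,2]>.02)&(h[...,0]<18)&(h[...,1]>110)&(h[...,2]<160)&(h[...,2]>35)
        print(n,'sleeve n',bar.sum(),Q[bar].mean(0).round(4),Q[bar][:,2].max())
        if bar.sum()>5: print('  ends',cv2.boxPoints(cv2.minAreaRect((Q[bar][:,:2]*1000).astype(np.float32))).round(0).tolist())
        print(' brown n',br.sum(),Q[br].mean(0).round(4),np.percentile(Q[br],[2,98],axis=0).round(4))
        cap=roi&(Q[...,2]>.066)&(h[...,1]<60)&(h[...,2]>150)
        nn,l,st,ce=cv2.connectedComponentsWithStats(cap.astype(np.uint8))
        for i in range(1,nn):
            if st[i,4]>8: print('  white',ce[i].round(1),st[i,4],Q[l==i].mean(0).round(4),Q[l==i][:,2].max().round(4))
E
python3 meas.py
python3 -m jog '[[0,0,-4,0],[0,0,-8,0],[0,0,-12,0],[0,0,-16,0],[0,0,-20,0],[0,0,-24,0],[0,0,-28,0],[0,0,-32,0],[0,0,-36,0],[0,0,-40,0],[0,0,-44,0],[0,0,-48,0]]' -1 40
python3 -c "
from h import *
p,r,s=tool();print(p,r.round(3),s['t'],np.round(s['q'],3))"
```

```text
rim z 0.04197768273686964 rect ((517.7215576171875, 57.97304153442383), (154.8329620361328, 202.3682098388672), 72.50044250488281)
[[397.9413    14.565353]
 [590.9438   -46.286446]
 [637.50183  101.38073 ]
 [444.49933  162.23253 ]]
red [ 0.52577315 -0.00535303  0.03      ]
top sleeve n 230 [0.5175 0.0569 0.1055] 0.11069886600470003
  ends [[498.0, 17.0], [512.0, 13.0], [538.0, 97.0], [525.0, 101.0]]
 brown n 63 [0.5529 0.0071 0.055 ] [[ 0.546  -0.0025  0.0465]
 [ 0.5663  0.0229  0.0652]]
  white [244.5 279.9] 75 [0.559  0.0121 0.079 ] 0.0973
  white [183.9 291.5] 162 [0.5373 0.1177 0.099 ] 0.104
  white [250.9 313.1] 161 [ 0.4995 -0.0027  0.0998] 0.1052
side sleeve n 422 [0.5173 0.0609 0.1047] 0.11035034435062674
  ends [[497.0, 19.0], [513.0, 14.0], [541.0, 98.0], [525.0, 104.0]]
 brown n 253 [0.5471 0.0352 0.0419] [[0.4373 0.0138 0.0206]
 [0.5727 0.1584 0.0607]]
  white [360.4 270.1] 106 [ 0.4993 -0.004   0.1007] 0.1036
  white [324.4 283.4] 100 [0.5602 0.0165 0.0789] 0.0941
  white [364.4 278.4] 14 [ 0.4912 -0.0128  0.0709] 0.0769
  white [328.7 328.2] 301 [0.5389 0.1241 0.0921] 0.1034
t: 1.2
eef_pos: [0.2632, -0.6049, 0.6457]
tool_rot: [0.024, 0.979, 0.204, 0.005]
contact_force: [0.3, 0.1, 0.6]
gripper_width: 1.002
grasp_force: 0.0
[ 0.26323991 -0.60488337  0.64571504] [[ 0.917  0.399  0.02 ]
 [ 0.399 -0.916 -0.045]
 [ 0.     0.049 -0.999]] 1.2 [ 0.852  0.398  0.41   0.804 -0.169  1.915  0.008]
```

```bash
python3 -m jog '[[0,0,-4,0],[0,0,-8,0],[0,0,-12,0],[0,0,-16,0],[0,0,-20,0],[0,0,-20,0],[0,0,-20,0],[0,0,-20,0]]' -1 40
python3 -c "
from h import *
p,r,s=tool();print(p,r.round(3),s['t'],np.round(s['q'],3))"
```

```text
t: 1.87
eef_pos: [0.2524, -0.5243, 0.769]
tool_rot: [0.123, 0.971, 0.204, 0.029]
contact_force: [0.3, -0.5, -1.1]
gripper_width: 1.002
grasp_force: 0.0
[ 0.25241784 -0.52433819  0.76897713] [[ 0.915  0.389  0.107]
 [ 0.403 -0.887 -0.226]
 [ 0.007  0.25  -0.968]] 1.8667 [ 0.444  0.23   0.869  0.813 -0.226  1.915  0.017]
```

```bash
python3 -m jog '[[0,0,-4,0],[0,0,-8,0],[0,0,-12,0],[0,0,-16,0],[0,0,-20,0],[0,0,-24,0],[0,0,-24,0],[0,0,-24,0]]' -1 40
python3 -c "
from h import *
p,r,s=tool();print(p,r.round(3),s['t'],np.round(s['q'],3))"
```

```text
t: 2.53
eef_pos: [0.2271, -0.4743, 0.8016]
tool_rot: [0.146, 0.968, 0.202, 0.035]
contact_force: [-0.5, -0.0, 0.2]
gripper_width: 1.001
grasp_force: 0.0
[ 0.22713921 -0.47433396  0.80162449] [[ 0.916  0.38   0.127]
 [ 0.401 -0.876 -0.269]
 [ 0.008  0.298 -0.955]] 2.5333 [ 0.132  0.092  1.034  0.874 -0.091  1.915 -0.051]
```

```bash
python3 -m jog '[[0,4,4,0],[0,8,8,0],[0,12,12,0],[0,15,16,0],[0,15,20,0],[0,15,24,0],[0,15,30,0],[0,15,30,0],[0,15,30,0],[0,15,30,0]]' -1 40
python3 -c "
from h import *
p,r,s=tool();print(p,r.round(3),s['t'],np.round(s['q'],3),np.degrees(np.arccos(-r[2,2])),np.hypot(*p[:2]))"
```

```text
t: 3.37
eef_pos: [0.3239, -0.6863, 0.5525]
tool_rot: [0.142, 0.968, 0.202, 0.034]
contact_force: [0.8, 0.1, -0.6]
gripper_width: 1.001
grasp_force: 0.0
[ 0.32385349 -0.68633626  0.55247589] [[ 0.916  0.382  0.123]
 [ 0.401 -0.878 -0.26 ]
 [ 0.008  0.288 -0.958]] 3.3667 [ 0.491  0.478  0.979  1.092 -0.458  1.467  0.176] 16.734262218145975 0.7589061495263877
```

Overreaching tilts the tool, and the tilt stays in the commanded pose. That gives me a way to tilt the tray later. First I need to undo the current tilt by overreaching the other way, toward the base.

```bash
cat > st.py <<'E'
from h import *
p,r,s=tool();print(p.round(4),'\n',r.round(3),s['t'],np.round(s['q'],3),'tilt',np.degrees(np.arccos(-r[2,2])).round(1),'rad',np.hypot(*p[:2]).round(3))
E
python3 -m jog '[[0,-4,1,0],[0,-8,2,0],[0,-12,3,0],[0,-16,4,0],[0,-20,5,0],[0,-24,6,0],[0,-28,7,0],[0,-32,8,0],[0,-36,9,0],[0,-40,10,0],[0,-44,11,0],[0,-45,12,0]]' -1 40
python3 st.py
```

```text
t: 4.37
eef_pos: [0.1786, -0.3534, 0.3391]
tool_rot: [0.149, 0.967, 0.202, 0.038]
contact_force: [0.1, 1.4, 0.4]
gripper_width: 0.998
grasp_force: 0.0
[ 0.1786 -0.3534  0.3391] 
 [[ 0.916  0.379  0.133]
 [ 0.402 -0.874 -0.273]
 [ 0.013  0.303 -0.953]] 4.3667 [ 0.554 -0.336  0.246  2.212  0.213  0.972 -0.456] tilt 17.7 rad 0.396
```

```bash
python3 -m jog '[[0,-3,-1,0],[0,-6,-2,0],[0,-9,-3,0],[0,-12,-4,0],[0,-12,-4,0],[0,-12,-4,0]]' -1 40
python3 st.py
```

```text
t: 4.87
eef_pos: [0.1682, -0.3153, 0.3269]
tool_rot: [0.138, 0.969, 0.204, 0.031]
contact_force: [0.2, -0.9, 1.3]
gripper_width: 1.002
grasp_force: 0.0
[ 0.1682 -0.3153  0.3269] 
 [[ 0.914  0.387  0.117]
 [ 0.405 -0.879 -0.254]
 [ 0.005  0.279 -0.96 ]] 4.8667 [ 1.392 -0.337 -0.404  2.235 -0.11   0.94  -0.112] tilt 16.2 rad 0.357
```

```bash
python3 -m jog '[[0,-4,-1,0],[0,-8,-2,0],[0,-12,-3,0],[0,-16,-4,0],[0,-20,-5,0],[0,-20,-5,0],[0,-20,-5,0],[0,-20,-5,0]]' -1 40
python3 st.py
```

```text
t: 5.53
eef_pos: [0.1639, -0.2643, 0.2633]
tool_rot: [0.109, 0.973, 0.202, 0.024]
contact_force: [-0.3, 0.2, -0.1]
gripper_width: 1.0
grasp_force: 0.0
[ 0.1639 -0.2643  0.2633] 
 [[ 0.917  0.388  0.09 ]
 [ 0.399 -0.895 -0.202]
 [ 0.002  0.221 -0.975]] 5.5333 [ 1.149 -0.337 -0.317  2.378 -0.046  0.873 -0.298] tilt 12.8 rad 0.311
```

```bash
python3 -m jog '[[0,-4,-2,0],[0,-8,-4,0],[0,-12,-6,0],[0,-16,-8,0],[0,-20,-10,0],[0,-24,-10,0],[0,-24,-10,0],[0,-24,-10,0]]' -1 40
python3 st.py
```

```text
t: 6.2
eef_pos: [0.1629, -0.2293, 0.2371]
tool_rot: [0.083, 0.977, 0.193, 0.017]
contact_force: [-0.9, -1.2, -0.0]
gripper_width: 1.0
grasp_force: 0.0
[ 0.1629 -0.2293  0.2371] 
 [[ 0.925  0.375  0.066]
 [ 0.38  -0.911 -0.156]
 [ 0.002  0.17  -0.985]] 6.2 [ 1.151 -0.337 -0.386  2.43  -0.078  0.869 -0.36 ] tilt 9.8 rad 0.281
```

```bash
python3 -m jog '[[0,-4,-1,0],[0,-8,-2,0],[0,-12,-3,0],[0,-16,-4,0],[0,-20,-5,0],[0,-24,-5,0],[0,-28,-5,0],[0,-32,-5,0],[0,-32,-5,0],[0,-32,-5,0]]' -1 40
python3 st.py
```

```text
t: 7.03
eef_pos: [0.1998, -0.1698, 0.234]
tool_rot: [0.067, 0.979, 0.194, 0.007]
contact_force: [-0.0, -1.3, 0.5]
gripper_width: 1.002
grasp_force: 0.0
[ 0.1998 -0.1698  0.234 ] 
 [[ 0.925  0.378  0.039]
 [ 0.38  -0.916 -0.129]
 [-0.013  0.134 -0.991]] 7.0333 [ 0.845 -0.337 -0.383  2.433 -0.034  0.929 -0.686] tilt 7.7 rad 0.262
```

```bash
python3 -m jog '[[-2,-3,-1,0],[-4,-6,-2,0],[-6,-9,-3,0],[-8,-12,-4,0],[-10,-15,-5,0],[-12,-18,-5,0],[-14,-21,-5,0],[-16,-24,-5,0],[-16,-24,-5,0],[-16,-24,-5,0]]' -1 40
python3 st.py
```

```text
t: 7.87
eef_pos: [0.1944, -0.1567, 0.2212]
tool_rot: [0.05, 0.978, 0.202, -0.007]
contact_force: [-0.3, -0.1, -1.1]
gripper_width: 1.0
grasp_force: 0.0
[ 0.1944 -0.1567  0.2212] 
 [[ 0.919  0.395  0.006]
 [ 0.394 -0.914 -0.101]
 [-0.034  0.095 -0.995]] 7.8667 [ 1.167 -0.336 -0.644  2.435 -0.146  0.926 -0.535] tilt 5.8 rad 0.25
```

```bash
python3 -m jog '[[-3.5,1.5,-1,0],[-7,3,-1,0],[-10.5,4.5,-2,0],[-14,6,-3,0],[-17.5,8,-4,0],[-21,10,-4,0],[-25,11,-5,0],[-23,7,-5,0],[-21,3,-6,0],[-19,-1,-6,0],[-17,-5,-7,0],[-16,-9,-7,0],[-14,-13,-8,0],[-12,-17,-8,0],[-11,-21,-8,0],[-11,-21,-8,0],[-11,-21,-8,0]]' -1 40
python3 st.py
```

```text
t: 9.28
eef_pos: [0.0314, -0.2457, 0.2423]
tool_rot: [0.023, 0.977, 0.213, 0.005]
contact_force: [3.3, 1.1, -0.1]
gripper_width: 1.001
grasp_force: 0.0
[ 0.0314 -0.2457  0.2423] 
 [[ 0.909  0.416  0.02 ]
 [ 0.416 -0.908 -0.042]
 [ 0.001  0.046 -0.999]] 9.2833 [ 1.649 -0.335 -0.333  2.408 -0.139  1.01   0.261] tilt 2.7 rad 0.248
```

```bash
python3 -m jog '[[0,-4,-1,0],[0,-8,-2,0],[0,-12,-2,0],[0,-16,-3,0],[0,-20,-3,0],[0,-20,-3,0],[0,-20,-3,0]]' -1 40
python3 st.py
```

```text
t: 9.87
eef_pos: [-0.0076, -0.2256, 0.2247]
tool_rot: [0.0, 0.979, 0.204, 0.011]
contact_force: [0.4, 0.3, -0.1]
gripper_width: 0.997
grasp_force: 0.0
[-0.0076 -0.2256  0.2247] 
 [[ 0.916  0.399  0.022]
 [ 0.399 -0.917  0.004]
 [ 0.022  0.006 -1.   ]] 9.8667 [ 2.108 -0.337 -0.55   2.433 -0.231  1.014  0.547] tilt 1.3 rad 0.226
```

```bash
python3 -m jog '[[3.9,0,0,0.05],[7.8,0,0,0.1],[11.7,0,0,0.15],[15.6,0,1,0.2],[19.5,0,1,0.25],[23.4,0,1,0.3],[27.3,0,1,0.35],[31.2,0,1,0.4],[35.1,0,1,0.45],[39,0,1,0.5],[42.9,0,1,0.55],[46.8,0,2,0.6],[50.7,0,2,0.65],[54.6,0,2,0.7],[58.5,0,2,0.716],[61.7,0.9,2,0.716],[61.7,0.9,2,0.716]]' 0 40
cat > meas2.py <<'E'
from meas import *
ct=cam('top');cs=cam('side');L=[]
for c in(ct,cs):
    Q=cloud(c);h=masks(c)
    cap=(abs(Q[...,0]-.56)<.03)&(abs(Q[...,1]-.014)<.03)&(Q[...,2]>.074)&(Q[...,2]<.102)&(h[...,1]<60)&(h[...,2]>140)
    uv=np.c_[np.nonzero(cap)[::-1]].astype(float);m=uv.mean(0);
    o,d=rays(c,m[None]);L.append((o,d[0]/np.linalg.norm(d[0])));print(len(uv),m)
A=np.array([L[0][1],-L[1][1]]).T;st=np.linalg.lstsq(A,L[1][0]-L[0][0],rcond=None)[0]
print(L[0][0]+st[0]*L[0][1],L[1][0]+st[1]*L[1][1])
E
python3 meas2.py;python3 st.py
```

```text
t: 11.28
eef_pos: [0.4752, -0.0262, 0.2163]
tool_rot: [-0.004, 0.987, -0.159, 0.008]
contact_force: [-0.1, -1.3, 1.7]
gripper_width: 0.503
grasp_force: 0.0
70 [244.38571429 279.9       ]
79 [324.60759494 282.3164557 ]
[0.55895552 0.01249715 0.07755261] [0.56042206 0.01264256 0.07758954]
[ 0.4795 -0.0193  0.2175] 
 [[ 0.953 -0.302  0.022]
 [-0.302 -0.953  0.013]
 [ 0.017 -0.019 -1.   ]] 11.3833 [ 0.908  0.374 -1.181  1.983  0.398  1.021 -2.332] tilt 1.5 rad 0.48
```

```bash
python3 -m jog '[[3,-2.3,1,0],[6,-4.6,2,0],[6.9,-5.3,5,0],[6.9,-5.3,7,0],[6.9,-5.3,7,0]]' 0 40
python3 st.py
python3 - <<'E'
from h import *
p,r,s=tool();print(((np.array([.5625,.0117,.036])-p)@r*100).round(2))
c=cam('side');save(c,'pics/s1.png');cv2.imwrite('pics/s1c.png',cv2.resize(c['pixels'][200:400,220:460,::-1],None,fx=3,fy=3))
E
```

```text
t: 11.8
eef_pos: [0.5557, 0.0035, 0.1452]
tool_rot: [-0.004, 0.988, -0.157, 0.006]
contact_force: [-1.0, -0.5, -0.0]
gripper_width: 0.502
grasp_force: 0.0
[0.5557 0.0035 0.1452] 
 [[ 0.951 -0.31   0.012]
 [-0.31  -0.951  0.006]
 [ 0.01  -0.01  -1.   ]] 11.8 [ 0.65   0.584 -1.016  1.884  0.59   0.994 -2.511] tilt 0.8 rad 0.556
[ 0.28 -0.89 10.93]
```

View pics/s1c.png

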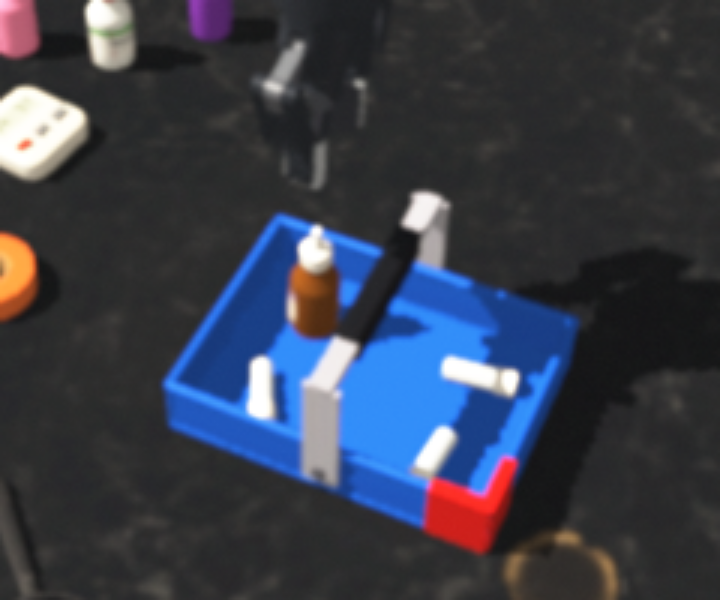

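The crop shows the gripper above the bottle (fingers near (310,170), bottle at (315,290)), clear of the handle. I'll lower it and grasp.

```bash
python3 -m jog '[[0.3,-0.9,0,0],[0.3,-0.9,2,0],[0.3,-0.9,4.5,0],[0.3,-0.9,7,0],[0.3,-0.9,9,0],[0.3,-0.9,10.5,0],[0.3,-0.9,10.9,0],[0.3,-0.9,10.9,0]]' 0 40
python3 -m jog '[[0,0,0,0],[0,0,0,0],[0,0,0,0],[0,0,0,0],[0,0,0,0],[0,0,0,0]]' 1 35
python3 st.py
```

```text
t: 12.52
eef_pos: [0.5658, 0.0116, 0.041]
tool_rot: [-0.004, 0.987, -0.157, 0.009]
contact_force: [-0.7, 0.6, -0.4]
gripper_width: 0.5
grasp_force: 0.0
t: 13.02
eef_pos: [0.5668, 0.0116, 0.0422]
tool_rot: [-0.004, 0.987, -0.158, 0.01]
contact_force: [-1.1, -0.7, 7.0]
gripper_width: 0.338
grasp_force: 34.8
[0.5668 0.0116 0.0422] 
 [[ 0.95  -0.311  0.022]
 [-0.311 -0.95   0.005]
 [ 0.019 -0.012 -1.   ]] 13.0167 [ 0.533  0.721 -0.887  1.929  0.758  0.839 -2.65 ] tilt 1.3 rad 0.567
```

```bash
python3 -m jog '[[0,0,-1,0],[0,0,-3,0],[0,0,-6,0],[0,0,-9,0],[0,2,-12,0],[0.5,5,-12,0],[0.7,9,-12,0],[1,13,-12,0],[1.4,17,-12,0],[1.4,18.7,-12,0],[1.4,18.7,-9,0],[1.4,18.7,-6,0],[1.4,18.7,-4,0],[1.4,18.7,-3,0],[1.4,18.7,-3,0]]' 1 35
python3 st.py
python3 - <<'E'
from h import *
c=cam('side');cv2.imwrite('pics/s2c.png',cv2.resize(c['pixels'][120:360,220:520,::-1],None,fx=2.5,fy=2.5))
E
```

```text
t: 14.27
eef_pos: [0.5189, -0.1704, 0.0675]
tool_rot: [-0.005, 0.988, -0.157, 0.008]
contact_force: [-0.1, -0.1, 0.2]
gripper_width: 0.336
grasp_force: 34.7
[ 0.5189 -0.1704  0.0675] 
 [[ 0.95  -0.31   0.016]
 [-0.311 -0.951  0.007]
 [ 0.014 -0.011 -1.   ]] 14.2667 [ 0.913  0.668 -0.929  1.959  0.702  0.858 -2.28 ] tilt 1.0 rad 0.546
```

View pics/s2c.png

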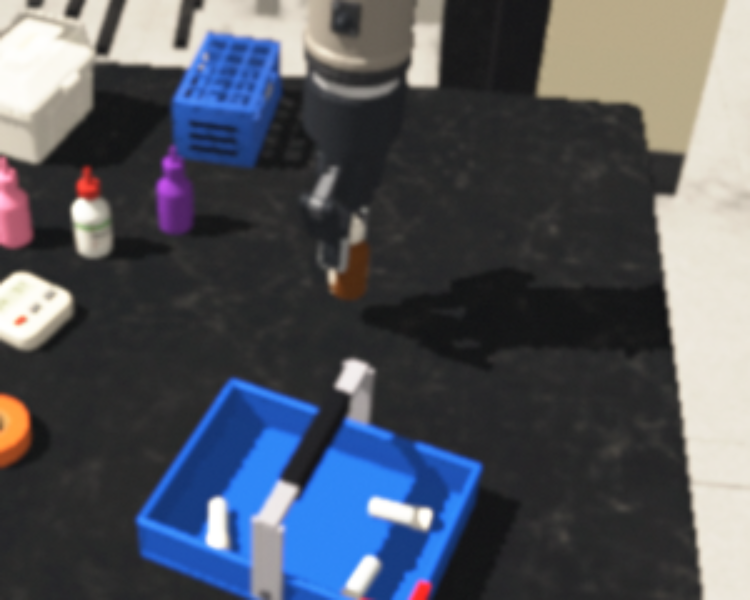

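The bottle is held upright over free bench at crop (350,270). I'll lower it gently.

```bash
python3 -m jog '[[0,0,1,0],[0,0,2,0],[0,0,2.5,0],[0,0,2.8,0],[0,0,3,0],[0,0,3,0],[0,0,3,0]]' 1 35
```

```text
t: 14.9
eef_pos: [0.521, -0.1705, 0.039]
tool_rot: [-0.004, 0.987, -0.157, 0.009]
contact_force: [0.1, 0.9, -0.5]
gripper_width: 0.333
grasp_force: 34.7
```

```bash
python3 -m jog '[[0,0,0.2,0],[0,0,0.3,0],[0,0,0.3,0]]' 1 25; python3 -m jog '[[0,0,0.1,0],[0,0,0.2,0],[0,0,0.2,0]]' 1 25
```

```text
t: 15.15
eef_pos: [0.5215, -0.1707, 0.0364]
tool_rot: [-0.004, 0.987, -0.157, 0.01]
contact_force: [-0.3, 0.0, 2.7]
gripper_width: 0.332
grasp_force: 34.9
t: 15.4
eef_pos: [0.5227, -0.171, 0.0361]
tool_rot: [-0.003, 0.987, -0.157, 0.011]
contact_force: [-3.1, -0.9, 18.9]
gripper_width: 0.338
grasp_force: 36.5
```

```bash
python3 -m jog '[[0,0,-0.1,0],[0,0,-0.1,0]]' - 25; python3 -m jog '[[0,0,0,0],[0,0,0,0],[0,0,0,0],[0,0,-1,0],[0,0,-3,0],[0,0,-6,0],[0,0,-9,0],[0,0,-12,0],[0,0,-13,0],[0,0,-13,0]]' 0 25
python3 st.py
python3 - <<'E'
from meas import *
c=cam('side');cv2.imwrite('pics/s3c.png',cv2.resize(c['pixels'][120:360,220:520,::-1],None,fx=2,fy=2))
for c in(c,cam('top')):
    Q=cloud(c);h=masks(c)
    roi=(Q[...,1]>-.06)&(Q[...,1]<.25)&(Q[...,0]<.65)&(Q[...,0]>.3)
    bar=roi&(Q[...,2]>.085)&(Q[...,2]<.12)&(h[...,2]<70)
    print('sleeve',bar.sum(),Q[bar].mean(0).round(4),np.round(cv2.minAreaRect((Q[bar][:,:2]*1000).astype(np.float32))[1:][0]),cv2.minAreaRect((Q[bar][:,:2]*1000).astype(np.float32)))
p,r,s=tool();print(((np.array([.5177,.058,.15])-p)@r*100).round(2))
E
```

```text
t: 15.57
eef_pos: [0.5219, -0.1708, 0.0362]
tool_rot: [-0.004, 0.987, -0.157, 0.01]
contact_force: [-2.3, -0.9, 10.6]
gripper_width: 0.336
grasp_force: 35.7
t: 16.4
eef_pos: [0.5201, -0.1714, 0.168]
tool_rot: [-0.004, 0.987, -0.157, 0.012]
contact_force: [-0.2, 0.0, -0.5]
gripper_width: 0.501
grasp_force: 0.0
[ 0.5201 -0.1714  0.168 ] 
 [[ 0.95  -0.311  0.024]
 [-0.311 -0.95   0.004]
 [ 0.022 -0.011 -1.   ]] 16.4 [ 1.012  0.542 -1.05   1.89   0.551  1.008 -2.161] tilt 1.4 rad 0.548
sleeve 396 [0.5165 0.0592 0.1052] [87. 17.] ((518.6885986328125, 58.778072357177734), (87.46671295166016, 16.711063385009766), 73.60530853271484)
sleeve 325 [0.5179 0.0566 0.1058] [88. 14.] ((518.4508666992188, 56.711151123046875), (87.59444427490234, 14.400068283081055), 72.35017395019531)
[ -7.19 -21.79   1.57]
```

View pics/s3c.png

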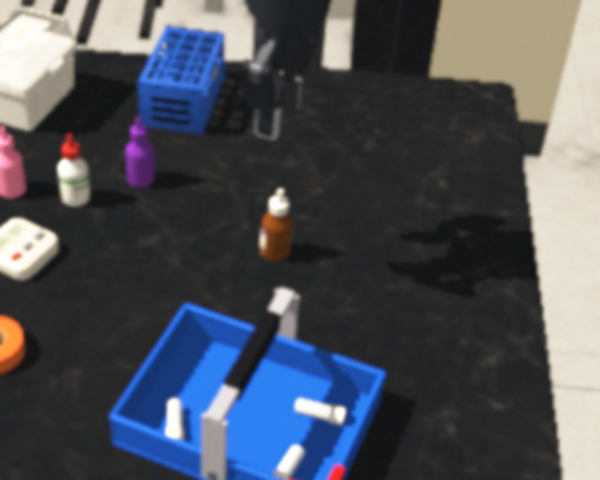

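The bottle stands upright on the bench at crop (275,230). Next is the tray grasp.

```bash
python3 -m jog '[[-0.6,-1.7,0,-0.12],[-1.2,-3.4,0,-0.24],[-1.8,-5.1,0,-0.36],[-2.4,-6.8,0,-0.48],[-3,-8.5,0,-0.6],[-3.6,-10.2,0,-0.72],[-4.2,-11.9,0,-0.84],[-4.8,-13.6,0,-0.96],[-5.4,-15.3,0,-1.08],[-6,-17,0,-1.2],[-6.6,-18.7,0.5,-1.32],[-7,-20.4,1,-1.44],[-7.2,-21.8,1.5,-1.56],[-7.2,-21.8,1.5,-1.58],[-7.2,-21.8,1.5,-1.58]]' 0 25
python3 st.py
python3 -c "
from h import *
p,r,s=tool();print(((np.array([.5178,.0578,.077])-p)@r*100).round(2))"
```

```text
t: 17.75
eef_pos: [0.5169, 0.0589, 0.1495]
tool_rot: [0.002, 0.807, 0.591, 0.008]
contact_force: [-0.0, -0.6, -0.2]
gripper_width: 0.5
grasp_force: 0.0
[0.5169 0.0589 0.1495] 
 [[ 0.301  0.953  0.016]
 [ 0.954 -0.301  0.006]
 [ 0.011  0.014 -1.   ]] 17.75 [ 0.746  0.716 -1.342  1.957  0.793  1.12  -1.233] tilt 1.0 rad 0.52
[-0.15  0.02  7.25]
```

```bash
python3 -m jog '[[0,0,2,0],[0,0,4,0],[0,0,6,0],[0,0,7.2,0],[0,0,7.2,0],[0,0,7.2,0]]' 0 100
python3 -m jog '[[0,0,0,0],[0,0,0,0],[0,0,0,0],[0,0,0,0],[0,0,0,0],[0,0,0,0]]' 1 110
python3 -m jog '[[0,0,-1,0],[0,0,-3,0],[0,0,-6,0],[0,0,-9,0],[0,0,-12,0],[0,0,-15,0],[0,0,-15,0]]' 1 110
python3 st.py
python3 - <<'E'
from h import *
c=cam('side');cv2.imwrite('pics/s4c.png',cv2.resize(c['pixels'][80:400,120:560,::-1],None,fx=1.6,fy=1.6))
E
```

```text
t: 18.25
eef_pos: [0.5191, 0.0582, 0.0788]
tool_rot: [0.003, 0.807, 0.59, 0.009]
contact_force: [-0.1, -0.7, 0.5]
gripper_width: 0.503
grasp_force: 0.0
t: 18.75
eef_pos: [0.5197, 0.059, 0.0805]
tool_rot: [0.004, 0.807, 0.59, 0.01]
contact_force: [-0.8, -1.1, 7.2]
gripper_width: 0.164
grasp_force: 107.6
t: 19.33
eef_pos: [0.5188, 0.06, 0.2354]
tool_rot: [0.006, 0.807, 0.591, 0.013]
contact_force: [1.2, 1.6, -3.2]
gripper_width: 0.167
grasp_force: 107.8
[0.5188 0.06   0.2354] 
 [[ 0.301  0.953  0.028]
 [ 0.953 -0.302  0.006]
 [ 0.015  0.025 -1.   ]] 19.3333 [ 0.801  0.566 -1.379  1.876  0.613  1.188 -1.09 ] tilt 1.7 rad 0.522
```

View pics/s4c.png

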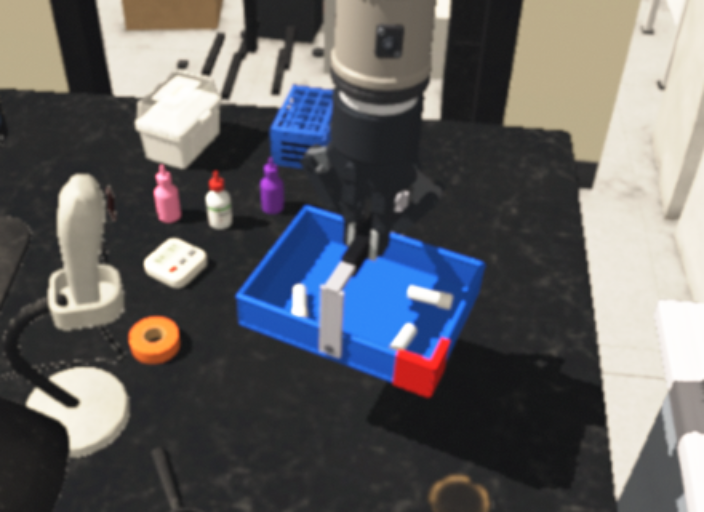

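The tray hangs level in the gripper with all three vials inside, and its red corner is at crop (420,370). I'll spin the red corner toward the base and overreach upward.

```bash
python3 -m jog '[[0,0,-2,-0.12],[0,0,-5,-0.24],[0,0,-8,-0.36],[0,0,-11,-0.48],[0,0,-14,-0.6],[0,0,-17,-0.72],[0,0,-20,-0.84],[0,0,-23,-0.96],[0,0,-26,-1.08],[0,0,-29,-1.14],[0,0,-33,-1.14],[0,0,-37,-1.14],[0,0,-41,-1.14],[0,0,-45,-1.14],[0,0,-49,-1.14],[0,0,-53,-1.14],[0,0,-57,-1.14],[0,0,-61,-1.14]]' 1 110
python3 st.py
```

```text
t: 20.88
eef_pos: [0.5216, 0.0671, 0.6379]
tool_rot: [-0.005, 0.36, 0.933, -0.017]
contact_force: [0.4, 0.9, -4.5]
gripper_width: 0.165
grasp_force: 111.1
[0.5216 0.0671 0.6379] 
 [[-0.741  0.671 -0.022]
 [ 0.671  0.741 -0.028]
 [-0.002 -0.035 -0.999]] 20.8833 [ 0.053  0.173 -0.4    1.096  0.091  1.914  0.521] tilt 2.0 rad 0.526
```

```bash
python3 -m jog '[[0,0,-4,0],[0,0,-8,0],[-1,1,-12,0],[-2,2,-16,0],[-3,3,-20,0],[-4,4,-24,0],[-5,5,-28,0],[-5,5,-28,0],[-5,5,-28,0]]' 1 110
python3 st.py
```

```text
t: 21.63
eef_pos: [0.5486, 0.0693, 0.6681]
tool_rot: [0.019, 0.358, 0.933, -0.004]
contact_force: [-0.1, 1.4, -3.4]
gripper_width: 0.164
grasp_force: 111.1
[0.5486 0.0693 0.6681] 
 [[-0.743  0.669  0.033]
 [ 0.669  0.743 -0.021]
 [-0.038  0.006 -0.999]] 21.6333 [-0.745  0.198  0.672  1.037 -0.106  1.915  0.716] tilt 2.2 rad 0.553
```

```bash
python3 -m jog '[[-1,1,-4,0],[-2,2,-8,0],[-3,3,-12,0],[-5,5,-16,0],[-7,7,-20,0],[-9,9,-24,0],[-11,11,-28,0],[-11,11,-28,0],[-11,11,-28,0]]' 1 110
python3 st.py
```

```text
t: 22.38
eef_pos: [0.5807, 0.0772, 0.7105]
tool_rot: [0.069, 0.358, 0.931, 0.017]
contact_force: [0.5, -0.1, -4.5]
gripper_width: 0.163
grasp_force: 111.1
[0.5807 0.0772 0.7105] 
 [[-0.735  0.664  0.14 ]
 [ 0.668  0.744 -0.018]
 [-0.116  0.08  -0.99 ]] 22.3833 [-0.407  0.218  0.204  0.88   0.003  1.914  0.628] tilt 8.1 rad 0.586
```

```bash
python3 -m jog '[[-1,1,-4,0],[-2,2,-8,0],[-3,3,-12,0],[-5,5,-16,0],[-7,7,-20,0],[-9,9,-24,0],[-11,11,-28,0],[-11,11,-28,0],[-11,11,-28,0],[-11,11,-28,0]]' 1 110
python3 st.py
python3 -m jog '[[-1,1,-4,0],[-2,2,-8,0],[-3,3,-12,0],[-5,5,-16,0],[-7,7,-20,0],[-9,9,-24,0],[-11,11,-28,0],[-11,11,-28,0],[-11,11,-28,0],[-11,11,-28,0]]' 1 110
python3 st.py
```

```text
t: 23.22
eef_pos: [0.5438, 0.1035, 0.8069]
tool_rot: [0.16, 0.351, 0.921, 0.054]
contact_force: [1.4, 0.4, -3.5]
gripper_width: 0.168
grasp_force: 111.1
[0.5438 0.1035 0.8069] 
 [[-0.703  0.629  0.333]
 [ 0.663  0.748 -0.014]
 [-0.258  0.211 -0.943]] 23.2167 [-0.491  0.128  0.144  0.782  0.116  1.915  0.549] tilt 19.5 rad 0.554
t: 24.05
eef_pos: [0.5312, 0.1172, 0.8601]
tool_rot: [0.201, 0.331, 0.919, 0.081]
contact_force: [2.0, 2.5, -5.0]
gripper_width: 0.168
grasp_force: 111.2
[0.5312 0.1172 0.8601] 
 [[-0.701  0.575  0.422]
 [ 0.64   0.768  0.015]
 [-0.315  0.281 -0.906]] 24.05 [-1.051  0.133  0.866  0.709 -0.029  1.915  0.653] tilt 25.0 rad 0.544
```

```bash
python3 -m jog '[[-1,1,-4,0],[-2,2,-8,0],[-3,3,-12,0],[-5,5,-16,0],[-7,7,-20,0],[-9,9,-24,0],[-11,11,-28,0],[-11,11,-28,0],[-11,11,-28,0],[-11,11,-28,0],[-11,11,-28,0]]' 1 110
python3 st.py
python3 -m jog '[[-1,1,-4,0],[-2,2,-8,0],[-3,3,-12,0],[-5,5,-16,0],[-7,7,-20,0],[-9,9,-24,0],[-11,11,-28,0],[-11,11,-28,0],[-11,11,-28,0],[-11,11,-28,0],[-11,11,-28,0]]' 1 110
python3 st.py
```

```text
t: 24.97
eef_pos: [0.4902, 0.1517, 0.9378]
tool_rot: [0.261, 0.273, 0.916, 0.135]
contact_force: [3.2, -5.2, -3.7]
gripper_width: 0.166
grasp_force: 111.2
[0.4902 0.1517 0.9378] 
 [[-0.715  0.429  0.552]
 [ 0.57   0.815  0.105]
 [-0.404  0.39  -0.827]] 24.9667 [-1.239  0.078  0.895  0.588  0.04   1.916  0.652] tilt 34.2 rad 0.513
t: 25.88
eef_pos: [0.4362, 0.2584, 0.9475]
tool_rot: [0.277, 0.268, 0.911, 0.144]
contact_force: [1.0, -0.8, -3.5]
gripper_width: 0.163
grasp_force: 111.3
[0.4362 0.2584 0.9475] 
 [[-0.703  0.409  0.582]
 [ 0.569  0.815  0.114]
 [-0.427  0.411 -0.805]] 25.8833 [-1.815  0.165  1.443  0.582 -0.028  1.916  0.554] tilt 36.4 rad 0.507
```

```bash
python3 -m jog '[[0,-2.4,3,0],[0,-4.8,6,0],[0,-7.2,9,0],[0,-9.6,12,0],[0,-12,15,0],[0,-14.4,18,0],[0,-16.8,21,0],[0,-19.2,24,0],[0,-21.6,27,0],[0,-24,30,0],[0,-26.4,33,0],[0,-28.8,36,0],[0,-31.2,39,0],[0.5,-33.6,42,0],[1,-36,45,0],[1,-39,47.5,0],[1,-39,47.5,0],[1,-39,47.5,0],[1,-39,47.5,0]]' 1 110
python3 st.py
python3 - <<'E'
from h import *
a=cam('side')['pixels'];b=cam('top')['pixels']
cv2.imwrite('pics/s5.png',np.hstack([a[60:440,160:560],b[60:440,90:490]])[:,:,::-1])
E
```

```text
t: 27.47
eef_pos: [0.5449, -0.0019, 0.3977]
tool_rot: [0.277, 0.269, 0.911, 0.143]
contact_force: [-0.4, 0.4, -4.5]
gripper_width: 0.167
grasp_force: 111.8
[ 0.5449 -0.0019  0.3977] 
 [[-0.702  0.411  0.582]
 [ 0.569  0.814  0.113]
 [-0.427  0.41  -0.806]] 27.4667 [-0.747 -0.276  0.552  2.117  0.216  0.632  0.7  ] tilt 36.3 rad 0.545
```

View pics/s5.png

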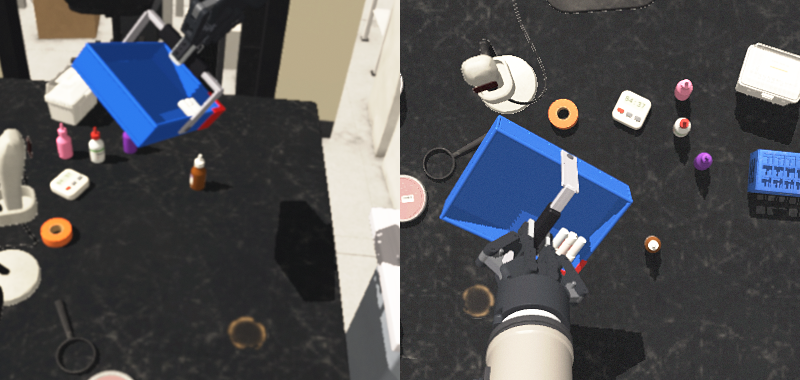

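The tray is plainly tilted. In the top half, the three vials lie side by side at about (568,245), next to the red corner at (580,268). I'll check the distances in 3D.

Run:
```python
from h import *
p,r,s=tool();T=np.c_[r[:,1],r[:,0],-r[:,2]];g=p-.019*r[:,2]
for n in('top','side'):
    c=cam(n);Q=cloud(c);h=cv2.cvtColor(c['pixels'],cv2.COLOR_RGB2HSV)
    L=(Q-g)@T*1000+[0,0,96]
    inb=(abs(L[...,0])<110)&(abs(L[...,1])<85)&(L[...,2]>-15)
    w=inb&(h[...,1]<70)&(h[...,2]>140)&(L[...,2]<35)&(L[...,2]>2)&(abs(L[...,1])<72)
    rd=inb&((h[...,0]<8)|(h[...,0]>172))&(h[...,1]>150)&(h[...,2]>60)&(L[...,2]<60)
    bl=inb&(h[...,0]>100)&(h[...,0]<125)&(h[...,1]>150)
    print(n,'blue extents',np.percentile(L[bl],[1,99],axis=0).round(0).tolist(),'red',rd.sum(),L[rd].mean(0).round(0))
    nn,l,st,ce=cv2.connectedComponentsWithStats(w.astype(np.uint8))
    for i in range(1,nn):
        if st[i,4]>12:
            V=L[l==i];print('white',ce[i].round(),st[i,4],V.mean(0).round(0),np.percentile(V,[3,97],axis=0).round(0).tolist(),'dist to corner max',np.linalg.norm(V-[-96,71,6],axis=1).max().round(0))
a=cam('top')['pixels'][240:380,180:310];cv2.imwrite('pics/s6.png',cv2.resize(a[:,:,::-1],None,fx=4,fy=4))
```

```text
top blue extents [[-98.0, -78.0, -1.0], [100.0, 71.0, 40.0]] red 91 [-96.  51.  40.]
white [256. 302.] 653 [-74.  39.  13.] [[-92.0, 24.0, 4.0], [-55.0, 60.0, 17.0]] dist to corner max 63.0
side blue extents [[-94.0, -77.0, 1.0], [106.0, 71.0, 42.0]] red 195 [-79.  68.  27.]
white [347. 164.] 283 [-63.  33.  14.] [[-92.0, 17.0, 6.0], [-48.0, 47.0, 18.0]] dist to corner max 69.0
```

View pics/s6.png

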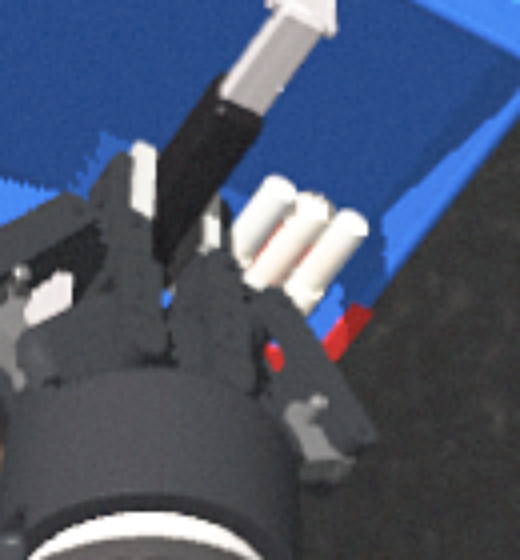

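The crop shows all three vials side by side in the red corner at about (300,240), and every measured point is within 7 cm of it. I'll settle briefly and hand in.

```bash
python3 -m jog '[[0,0,0,0],[0,0,0,0],[0,0,0,0],[0,0,0,0],[0,0,0,0],[0,0,0,0]]' 1 110 && python3 -c "
from station import bot
print(bot.hand_in())"
```

```text
t: 28.22
eef_pos: [0.5485, 0.0012, 0.4038]
tool_rot: [0.279, 0.268, 0.91, 0.147]
contact_force: [0.0, -0.4, -3.7]
gripper_width: 0.165
grasp_force: 111.8
the job is handed in; nothing more can be done
None
```

I've handed the job in after about 28 s of robot time: the brown bottle stands upright on the bench, and the gripper holds the tray clear of it at about 36° with the red corner lowest and all three vials within about 7 cm of that corner; the hand-in gave no verdict.

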